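# Transfer a milled sample run from the bench rack to the sample tray, keeping its order

## Task

The four closed containers of a milling run stand in the collars of the bench rack, in running order from the end with the upright card plate. Move them to the compartments of the steel tray in the same order, the one next to the card plate going next to the tray's handle and so on along the row. Keep them upright, set each down on the tray's floor rather than dropping it, and leave one in each compartment.

Things in the scene. Friction and masses are not known exactly. Their poses are not given: they have to be found in the camera images.
- bottle: Brown reagent bottle with a screw cap, the tallest of the four: 62 mm across and 114 mm tall, about 0.1 kg; the cap (52 mm across) takes the part above 98 mm, with a short sloping shoulder under it. It starts upright in its collar in the bench rack. Origin: centre of its underside; z up its axis.
- large_jar: White sample jar with a screw cap, second tallest: 60 mm across and 90 mm tall, about 0.1 kg; the cap (50 mm across) takes the part above 74 mm, with a short sloping shoulder under it. It starts upright in its collar in the bench rack. Origin: centre of its underside; z up its axis.
- medium_jar: White sample jar with a screw cap, third tallest: 52 mm across and 76 mm tall, about 0.1 kg; the cap (44 mm across) takes the part above 60 mm, with a short sloping shoulder under it. It starts upright in its collar in the bench rack. Origin: centre of its underside; z up its axis.
- small_jar: White sample jar with a screw cap, the smallest of the four: 44 mm across and 60 mm tall, about 0.1 kg; the cap (39 mm across) takes the part above 44 mm, with a short sloping shoulder under it. It starts upright in its collar in the bench rack. Origin: centre of its underside; z up its axis.
- collar_bottle: Fixed black round collar on the bench rack, 77 mm outside, bore 67 mm (2.5 mm play all round the bottle that stands in it), 22 mm high, its top 28 mm above the worktop. It stays in the rack and so keeps the record of where that one stood. Origin: centre of its underside, on the rack's floor.
- collar_large_jar: Fixed black round collar on the bench rack, 77 mm outside, bore 65 mm (2.5 mm play all round the large jar that stands in it), 22 mm high, its top 28 mm above the worktop. It stays in the rack and so keeps the record of where that one stood. Origin: centre of its underside, on the rack's floor.
- collar_medium_jar: Fixed black round collar on the bench rack, 77 mm outside, bore 57 mm (2.5 mm play all round the medium jar that stands in it), 22 mm high, its top 28 mm above the worktop. It stays in the rack and so keeps the record of where that one stood. Origin: centre of its underside, on the rack's floor.
- collar_small_jar: Fixed black round collar on the bench rack, 77 mm outside, bore 49 mm (2.5 mm play all round the small jar that stands in it), 22 mm high, its top 28 mm above the worktop. It stays in the rack and so keeps the record of where that one stood. Origin: centre of its underside, on the rack's floor.
- bench_rack: Fixed aluminium rack, 364 x 94 mm: four collars in any order in a row along its y axis, at x = 0, y = +123, +41, -41, -123 mm. Place 1 is at y = +123 mm, beside the upright black end plate with a card (55 mm high, at y = +192 mm, its lip folded outward; the other end has none). Floor 6 mm above the worktop. Origin: on the worktop under the middle of the row; z up.
- sample_tray: Fixed low steel tray, 332 x 86 mm, lying at any angle: four square compartments (78 mm inside, 4 mm walls) along its y axis, centred on x = 0, y = +123, +41, -41, -123 mm. Place 1 is at y = +123 mm, beside the black D-shaped handle, which sticks out 37 mm from that end. Floor 4 mm and rim 29 mm above the worktop. Origin: on the worktop under the tray's centre; z up.

How it is judged:
By the outcome, as a careful person would: the job done as asked, in the order asked, and still so for the second after the job is handed in, with the robot touching nothing.
It also fails if it takes over 120 s, if anything falls off the work surface, if the arm or the gripper's body presses on something with over 40 N, if the wrist force passes 120 N, or if a joint passes its speed limit or range.

## Robot

A 7-joint arm with a two-finger parallel gripper is mounted at the origin on a cart in front of the work surface, level with it; the furniture and walls round the work are solid. World frame = base frame: x ahead of the robot, y to its left, z up, the work surface at z = 0. Lengths are in m, angles in rad, forces in N, time in s.
With the tool pointing down it reaches from about 0.425 to 0.925 m from the base axis. Payload 6.8 kg.
Tool frame: the origin (TCP) lies at the very end of the fingers, on their centre line; the grasp point (between the pads) lies 19 mm behind it; z points along the fingers, y is the line along which they close (so a half turn about z gives the same grasp; the last joint's range is limited). The gripper opens to 88 mm and grips with 3 to 60 N. Pads are 20 mm wide; open, the fingers measure 115 mm over their backs; the gripper's body (75 mm by 178 mm) begins 61 mm behind the grasp point.
Start: joints at [-1.383, 0.477, 0.022, 1.555, -0.011, 1.109, -0.083], TCP at [0.197, 0.646, 0.223] pointing down, gripper open.
Joint ranges: [-2.96, 2.96], [-0.34, 2.1], [-1.41, 1.46], [0.24, 2.44], [-1.37, 4.51], [0.17, 1.92], [-2.96, 2.96]. Speed limits (rad/s): [2.39, 2.39, 3.14, 3.14, 3.14, 3.14, 3.14].

## Interface

Orientations are given as a unit quaternion [x, y, z, w].
In Python, from bench import ctrl gives the robot as it stands.
- The arm moves only by the tool step_arm, never from a script. Its argument "deltas" is one flat list of numbers, 5 for each row, row after row: the shift along the world's x, y, z in m, then the turn about the world's z in degrees, then the finger opening in m, from 0 to 0.0878. A call has exactly 8 rows; each row shifts and turns the commanded pose from where the row before left it; what a row does not reach is not made up. A row lasts 1/8 s, in which the tool goes at most 62.5 mm and 10.7 degrees, less where a joint would pass 70% of its speed; a pose out of reach is approached as far as the arm can. A call is refused whole if a number of a shift passes 0.0625 or a number of a turn 10.7, either way. A call with a gripper value outside its range is refused whole. The fingers move at their own pace and stop on an object; "squeeze" is the grip in N (left out, the last holds). Time passes only in rows, so rows that do not move let the fingers close, or fill a call up. It gives the time, the measured TCP pose, the force, the opening and the grip force at its end, in the units of the state.
- ctrl.get_obs(): the state, without advancing time (a new reading comes with each control period).
- ctrl.read_camera(name): name is "scene" or "top"; returns the picture (400x640x3 uint8, blue, green, red); there is no depth.
- ctrl.get_calibration(name): a dict with "camera_matrix" (3x3 intrinsics, pixels), "pose" (4x4, takes a point from camera to world coordinates). Camera axes: x right, y down, z forward; pixel columns grow to the right and rows downward; lengths in m; the calibration is good to about 2 mm. A picture is of the moment at which its call begins. get_calibration takes no time and is no camera call.
- ctrl.finish_job(): hands the job in; it is judged then, once.
The state is a dict: "clock": time; "joint_pos": joint angles; "joint_velocities": joint speeds; "tau": joint torques, N m; "tool_pos": TCP position; "eef_rot": TCP orientation; "contact_force": force on the tool from outside, world axes, zero at the start; "wrist_torque": the same for the moment, N m; "grip_width": finger opening in m; "grip_force": force on a finger pad.
Only numpy, scipy, OpenCV 4.12 (cv2) and the standard library are available. Lean on these libraries where they do the work, as an engineer would, in place of code of your own. Each camera call takes 0.05 s, during which the arm holds its last target. There are 200 camera calls.

## Working session

There is one attempt and no reset: what is moved stays moved. The work goes in short steps, Python scripts to look and compute and a tool call to move; the robot and the scene stay as the last step left them, time stands still between calls to the robot, and variables do not carry over. Pictures are saved under pics/ and viewed, at most 14 in all, crops included, and the job is handed in when it is done.

Besides the shell and the picture viewer there is one more tool, called in YAML: its name, and indented under it one key for each argument. step_arm: Moves the arm, as the interface text tells. Its arguments: {"type":"object","properties":{"deltas":{"type":"array","items":{"type":"number"}},"squeeze":{"type":"number"}},"required":["deltas"]}

```bash
mkdir -p pics; python3 - <<'E'
from bench import ctrl
import cv2
for n in("scene","top"):
    cv2.imwrite(f"pics/{n}0.png",ctrl.read_camera(n)); c=ctrl.get_calibration(n); print(n,c)
o=ctrl.get_obs(); print(o)
E
```

```text
scene {'camera_matrix': array([[408.97475027,   0.        , 320.31455655],
       [  0.        , 408.97475027, 202.7074187 ],
       [  0.        ,   0.        ,   1.        ]]), 'pose': array([[-0.59567643, -0.37405853,  0.71080927, -0.32285415],
       [-0.8031936 ,  0.28515544, -0.52303577,  0.57613839],
       [-0.00704514, -0.88247753, -0.47030179,  0.57328982],
       [ 0.        ,  0.        ,  0.        ,  1.        ]])}
top {'camera_matrix': array([[463.34355743,   0.        , 315.9928005 ],
       [  0.        , 463.34355743, 199.88530738],
       [  0.        ,   0.        ,   1.        ]]), 'pose': array([[ 0.01693472, -0.98951532,  0.14343168,  0.30969974],
       [-0.99984271, -0.01600331,  0.00764503,  0.0059668 ],
       [-0.0052695 , -0.14353859, -0.98963069,  1.4007502 ],
       [ 0.        ,  0.        ,  0.        ,  1.        ]])}
{'clock': 0.1, 'joint_pos': array([-1.38309872,  0.47770034,  0.02234072,  1.5563312 , -0.01146742,
        1.1092919 , -0.08309395]), 'joint_velocities': array([ 1.78424748e-04, -2.39597612e-03,  2.41059490e-04, -1.63487740e-03,
       -6.63638725e-04, -8.41750775e-06,  1.29008939e-03]), 'tau': array([ 3.42880783e-03, -5.84093893e+01,  1.53963380e+00, -2.73316669e+01,
       -5.42081532e-02,  1.30696432e-02,  2.15161879e-05]), 'tool_pos': array([0.19662751, 0.645169  , 0.22179941]), 'eef_rot': array([ 1.47339115e-01,  9.89085711e-01, -7.99948663e-04, -4.65318037e-05]), 'contact_force': array([-0.65758487,  0.58258712, -0.08014239]), 'wrist_torque': array([0.00110723, 0.01377015, 0.00507034]), 'grip_force': 0.0, 'grip_width': 0.08741515301180934}
```

View pics/top0.png

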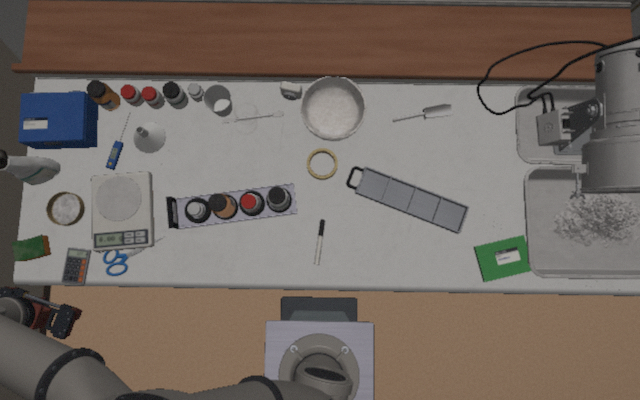

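View pics/scene0.png

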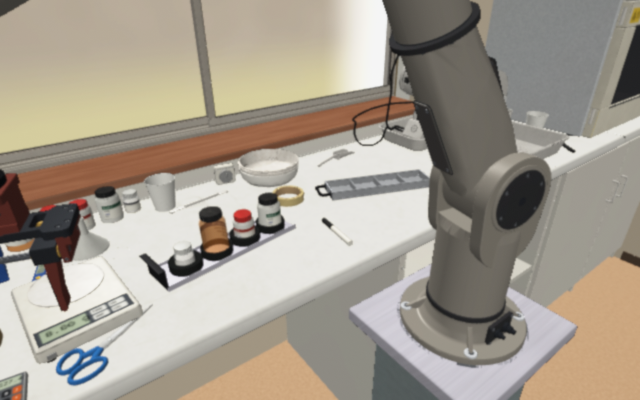

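Top view: the rack's card end is at (172,212), and the order from there is white cap, brown bottle, red cap, dark cap. The tray handle is at (355,177). Next I'll enlarge both.

```bash
python3 - <<'E'
import cv2
i=cv2.imread("pics/top0.png")
cv2.imwrite("pics/rk.png",cv2.resize(i[170:240,160:305],None,fx=5.5,fy=5.5,interpolation=cv2.INTER_CUBIC))
cv2.imwrite("pics/tr.png",cv2.resize(i[155:240,340:475],None,fx=5.5,fy=5.5,interpolation=cv2.INTER_CUBIC))
E
```

```text
(no output)
```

View pics/rk.png

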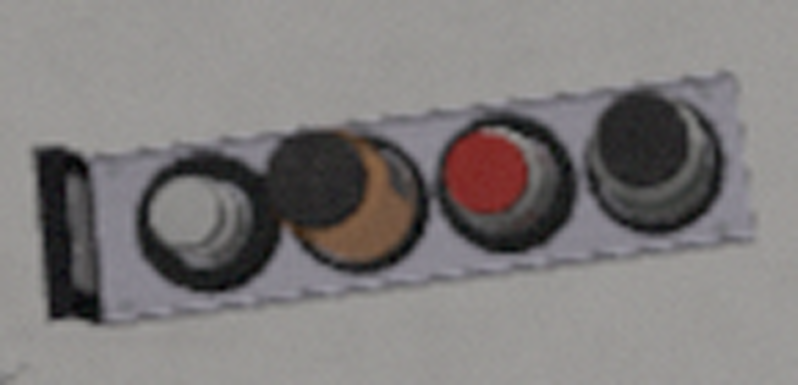

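View pics/tr.png

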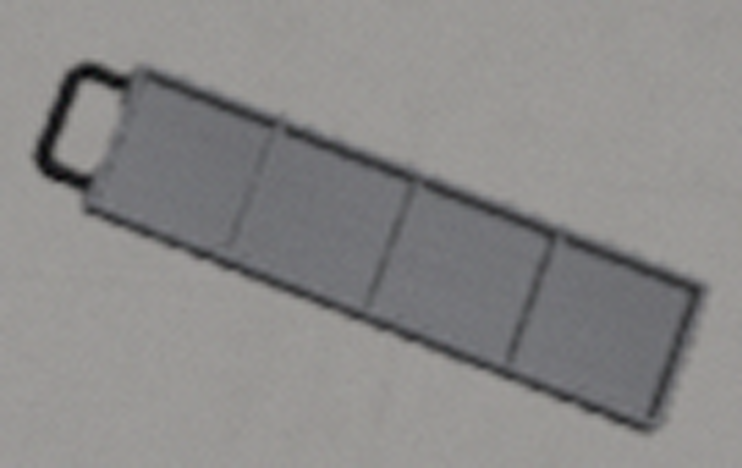

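```bash
cat >h.py <<'E'
import numpy as np
from bench import ctrl
def w(u,v,z,cam="top"):
    c=ctrl.get_calibration(cam);K,P=c["camera_matrix"],c["pose"]
    d=P[:3,:3]@np.linalg.solve(K,[u,v,1]);return P[:3,3]+d*(z-P[2,3])/d[2]
def px(p,cam="top"):
    c=ctrl.get_calibration(cam);q=c["camera_matrix"]@(c["pose"][:3,:3].T@(np.array(p)-c["pose"][:3,3]));return q[:2]/q[2]
E
python3 - <<'E'
from h import *
np.set_printoptions(precision=4,suppress=True)
f=lambda x,y,z,o:w(o[0]+(x+.5)/5.5-.5,o[1]+(y+.5)/5.5-.5,z)
R=(160,170);T=(340,155)
caps=np.array([f(*a,R) for a in[(186,212,.066),(319,178,.120),(487,171,.082),(641,138,.096)]])
cols=np.array([f(*a,R) for a in[(210,222,.028),(358,203,.028),(508,185,.028),(655,162,.028)]])
print(caps);print(cols);print(np.diff(caps,axis=0),np.linalg.norm(np.diff(caps,axis=0)[:,:2],axis=1))
t=np.array([f(*a,.029,T) for a in[(137,68),(705,288),(650,432),(85,208)]])
print(t,[np.linalg.norm(t[i]-t[i-1]) for i in range(4)])
C=t.mean(0);y=(t[0]+t[3]-t[1]-t[2])[:2];y/=np.linalg.norm(y);print(C,np.degrees(np.arctan2(y[1],y[0])))
for s in(.123,.041,-.041,-.123):
    p=C[:2]+y*s;print(p,np.hypot(*p))
y=(caps[0]-caps[3])[:2];y/=np.linalg.norm(y);m=caps.mean(0)[:2];print("rack",m,np.degrees(np.arctan2(y[1],y[0])))
for i,s in enumerate((.123,.041,-.041,-.123)):
    p=m+y*s;print(p,caps[i,:2]-p,np.hypot(*p))
o=ctrl.get_obs();from scipy.spatial.transform import Rotation as Ro
print(o['tool_pos'],Ro.from_quat(o['eef_rot']).as_matrix())
E
```

```text
[[0.4732 0.3722 0.066 ]
 [0.485  0.2907 0.12  ]
 [0.4954 0.2113 0.082 ]
 [0.512  0.1299 0.096 ]]
[[0.4725 0.3693 0.028 ]
 [0.4843 0.2893 0.028 ]
 [0.4955 0.208  0.028 ]
 [0.5094 0.1284 0.028 ]]
[[ 0.0119 -0.0815  0.054 ]
 [ 0.0103 -0.0794 -0.038 ]
 [ 0.0166 -0.0814  0.014 ]] [0.0824 0.08   0.0831]
[[ 0.6114 -0.1283  0.029 ]
 [ 0.4945 -0.436   0.029 ]
 [ 0.416  -0.4042  0.029 ]
 [ 0.533  -0.1001  0.029 ]] [np.float64(0.08325893812956675), np.float64(0.3291921431964435), np.float64(0.08476748928094319), np.float64(0.32583255760902374)]
[ 0.5137 -0.2671  0.029 ] 69.07786123064433
[ 0.5577 -0.1522] 0.5780739875769693
[ 0.5284 -0.2288] 0.5758087862637349
[ 0.4991 -0.3054] 0.5851409928930745
[ 0.4698 -0.382 ] 0.6055346437564664
rack [0.4914 0.2511] 99.0988530820659
[0.4719 0.3725] [ 0.0012 -0.0003] 0.6012283025968165
[0.4849 0.2915] [ 0.0001 -0.0008] 0.5657878773091373
[0.4979 0.2106] [-0.0025  0.0008] 0.5405593143925185
[0.5108 0.1296] [0.0011 0.0003] 0.5270112168095097
[0.1966 0.6452 0.2218] [[-0.9566  0.2915 -0.0003]
 [ 0.2915  0.9566 -0.0016]
 [-0.0001 -0.0016 -1.    ]]
```

step_arm:
  deltas: [0.018, -0.022, 0, -4, 0.0878, 0.018, -0.022, 0, -4, 0.0878, 0.018, -0.022, 0, -4, 0.0878, 0.018, -0.022, 0, -4, 0.0878, 0.018, -0.022, 0, -4, 0.0878, 0.018, -0.022, 0, -4, 0.0878, 0.018, -0.022, 0, -4, 0.0878, 0.018, -0.022, 0, -4, 0.0878]
  squeeze: 20

```text
clock: 1.1
tool_pos: [0.342, 0.4682, 0.2227]
eef_rot: [0.416, 0.909, 0.0, -0.0]
contact_force: [0.6, -0.9, -0.1]
grip_width: 0.0879
grip_force: 0.0
```

step_arm:
  deltas: [0.018, -0.022, 0, -4, 0.0878, 0.018, -0.022, 0, -4, 0.0878, 0.018, -0.022, 0, -4, 0.0878, 0.018, -0.022, 0, -4, 0.0878, 0.018, -0.022, 0, -4, 0.0878, 0.018, -0.022, 0, -4, 0.0878, 0.018, -0.022, 0, -4, 0.0878, 0.018, -0.022, 0, -4, 0.0878]

```text
clock: 2.1
tool_pos: [0.4859, 0.2922, 0.2227]
eef_rot: [0.651, 0.759, 0.0, 0.0]
contact_force: [1.0, 0.2, -0.0]
grip_width: 0.0881
grip_force: 0.0
```

step_arm:
  deltas: [-0.001, -0.002, -0.023, 0, 0.0878, 0, 0, -0.023, 0, 0.0878, 0, 0, -0.023, 0, 0.0878, 0, 0, -0.023, 0, 0.0878, 0, 0, -0.023, 0, 0.0878, 0, 0, -0.023, 0, 0.0878, 0, 0, -0.023, 0, 0.0878, 0, 0, 0, 0, 0.0878]

```text
clock: 3.1
tool_pos: [0.4833, 0.2904, 0.0602]
eef_rot: [0.65, 0.76, -0.002, -0.0]
contact_force: [-0.9, 0.3, -0.3]
grip_width: 0.0879
grip_force: 0.0
```

```bash
python3 - <<'E'
from h import *
import cv2
i=ctrl.read_camera("scene")
cv2.imwrite("pics/s1.png",cv2.resize(i[120:320,120:340],None,fx=2.7,fy=2.7,interpolation=cv2.INTER_CUBIC))
E
```

```text
(no output)
```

View pics/s1.png

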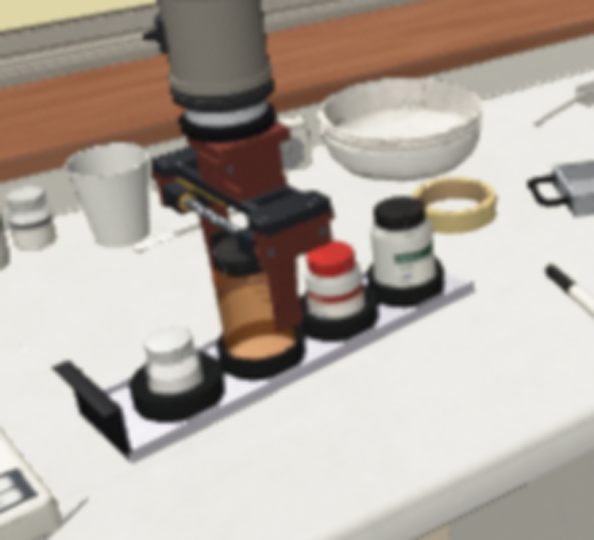

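The crop shows the fingers straddling the bottle (about (255,270)). The jars seen beside it confirm the order: small, bottle, medium, large. Closing now.

step_arm:
  deltas: [0, 0, 0, 0, 0.05, 0, 0, 0, 0, 0.05, 0, 0, 0, 0, 0.05, 0, 0, 0, 0, 0.05, 0, 0, 0, 0, 0.05, 0, 0, 0, 0, 0.05, 0, 0, 0, 0, 0.05, 0, 0, 0, 0, 0.05]
  squeeze: 20

```text
clock: 4.15
tool_pos: [0.4842, 0.292, 0.0623]
eef_rot: [0.649, 0.761, 0.001, 0.0]
contact_force: [-1.5, -0.3, 5.9]
grip_width: 0.0615
grip_force: 20.0
```

step_arm:
  deltas: [0, 0, 0.01, 0, 0.05, 0, 0, 0.02, 0, 0.05, 0, 0, 0.02, 0, 0.05, 0, 0, 0.02, 0, 0.05, 0, 0, 0.025, 0, 0.05, 0, 0, 0.025, 0, 0.05, 0, 0, 0.02, 0, 0.05, 0, 0, 0.01, 0, 0.05]

```text
clock: 5.15
tool_pos: [0.4839, 0.2917, 0.2128]
eef_rot: [0.649, 0.761, 0.001, 0.0]
contact_force: [0.5, -0.2, -2.1]
grip_width: 0.0606
grip_force: 20.0
```

step_arm:
  deltas: [0.0028, -0.0325, 0, -1.9, 0.05, 0.0028, -0.0325, 0, -1.9, 0.05, 0.0028, -0.0325, 0, -1.9, 0.05, 0.0028, -0.0325, 0, -1.9, 0.05, 0.0028, -0.0325, 0, -1.9, 0.05, 0.0028, -0.0325, 0, -1.9, 0.05, 0.0028, -0.0325, 0, -1.9, 0.05, 0.0028, -0.0325, 0, -1.9, 0.05]

```text
clock: 6.15
tool_pos: [0.5058, 0.0291, 0.2116]
eef_rot: [0.745, 0.667, -0.0, -0.0]
contact_force: [0.7, -0.3, -1.8]
grip_width: 0.0611
grip_force: 20.0
```

step_arm:
  deltas: [0.0028, -0.0325, 0, -1.9, 0.05, 0.0028, -0.0325, 0, -1.9, 0.05, 0.0028, -0.0325, 0, -1.9, 0.05, 0.0028, -0.0325, 0, -1.9, 0.05, 0.0028, -0.0325, 0, -1.9, 0.05, 0.0028, -0.0325, 0, -1.9, 0.05, 0.0028, -0.0325, 0, -1.9, 0.05, 0.0028, -0.0325, 0, -1.9, 0.05]

```text
clock: 7.15
tool_pos: [0.5276, -0.2307, 0.2116]
eef_rot: [0.827, 0.563, -0.0, -0.0]
contact_force: [0.5, 0.5, -1.0]
grip_width: 0.0613
grip_force: 20.0
```

step_arm:
  deltas: [0.001, 0.002, -0.02, 0, 0.05, 0, 0, -0.02, 0, 0.05, 0, 0, -0.02, 0, 0.05, 0, 0, -0.02, 0, 0.05, 0, 0, -0.02, 0, 0.05, 0, 0, -0.02, 0, 0.05, 0, 0, -0.015, 0, 0.05, 0, 0, -0.005, 0, 0.05]

```text
clock: 8.15
tool_pos: [0.529, -0.2262, 0.0706]
eef_rot: [0.826, 0.564, -0.0, -0.001]
contact_force: [0.8, -0.5, -1.3]
grip_width: 0.0608
grip_force: 20.0
```

step_arm:
  deltas: [0, 0, -0.003, 0, 0.05, 0, 0, -0.003, 0, 0.05, 0, 0, -0.002, 0, 0.05, 0, 0, -0.001, 0, 0.05, 0, 0, -0.001, 0, 0.05, 0, 0, 0, 0, 0.05, 0, 0, 0, 0, 0.05, 0, 0, 0, 0, 0.05]

```text
clock: 9.15
tool_pos: [0.5296, -0.2263, 0.0617]
eef_rot: [0.826, 0.564, 0.0, 0.0]
contact_force: [0.3, 0.0, -2.1]
grip_width: 0.0608
grip_force: 20.0
```

step_arm:
  deltas: [0, 0, -0.001, 0, 0.05, 0, 0, -0.001, 0, 0.05, 0, 0, 0, 0, 0.05, 0, 0, 0, 0, 0.05, 0, 0, 0, 0, 0.05, 0, 0, 0, 0, 0.05, 0, 0, 0, 0, 0.05, 0, 0, 0, 0, 0.05]

```text
clock: 10.15
tool_pos: [0.5296, -0.2263, 0.0603]
eef_rot: [0.826, 0.564, 0.0, -0.0]
contact_force: [-1.3, 1.1, 5.6]
grip_width: 0.0607
grip_force: 20.0
```

step_arm:
  deltas: [0, 0, 0, 0, 0.065, 0, 0, 0, 0, 0.07, 0, 0, 0, 0, 0.08, 0, 0, 0, 0, 0.085, 0, 0, 0, 0, 0.085, 0, 0, 0, 0, 0.085, 0, 0, 0.02, 0, 0.085, 0, 0, 0.02, 0, 0.085]

```text
clock: 11.15
tool_pos: [0.5297, -0.2266, 0.1013]
eef_rot: [0.826, 0.564, 0.0, 0.0]
contact_force: [0.5, -0.3, 0.3]
grip_width: 0.0851
grip_force: 0.0
```

step_arm:
  deltas: [0, 0, 0.025, 0, 0.085, 0, 0, 0.025, 0, 0.085, 0, 0, 0.025, 0, 0.085, 0, 0, 0.025, 0, 0.085, 0, 0, 0.02, 0, 0.085, -0.004, 0.02, 0, 2, 0.085, -0.004, 0.04, 0, 2, 0.085, -0.004, 0.04, 0, 2, 0.085]

```text
clock: 12.15
tool_pos: [0.5165, -0.1239, 0.2193]
eef_rot: [0.794, 0.607, -0.0, -0.001]
contact_force: [0.8, 0.6, 0.1]
grip_width: 0.085
grip_force: 0.0
```

```bash
python3 - <<'E'
from h import *
import cv2
i=ctrl.read_camera("top");cv2.imwrite("pics/t2.png",cv2.resize(i[155:240,160:475],None,fx=2.5,fy=2.5,interpolation=cv2.INTER_CUBIC))
E
```

```text
(no output)
```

View pics/t2.png

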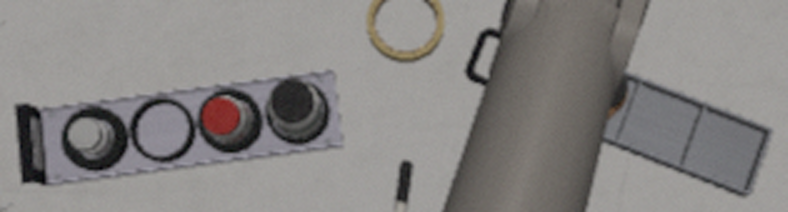

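The bottle stands in compartment 2, partly hidden at (615,95) in the crop, and its empty collar is at (163,129). Next is the large jar.

step_arm:
  deltas: [-0.0006, 0.0317, 0, 3, 0.087, -0.0006, 0.0317, 0, 3, 0.087, -0.0006, 0.0317, 0, 3, 0.087, -0.0006, 0.0317, 0, 3, 0.087, -0.0006, 0.0317, 0, 3, 0.087, -0.0006, 0.0317, 0, 3, 0.087, -0.0006, 0.0317, 0, 3, 0.087, -0.0006, 0.0317, 0, 3, 0.087]

```text
clock: 13.2
tool_pos: [0.5121, 0.1293, 0.2196]
eef_rot: [0.65, 0.76, -0.0, -0.0]
contact_force: [0.9, -0.2, 1.0]
grip_width: 0.0866
grip_force: 0.0
```

step_arm:
  deltas: [0, 0, 0, 0, 0.087, 0, 0, -0.02, 0, 0.087, 0, 0, -0.025, 0, 0.087, 0, 0, -0.025, 0, 0.087, 0, 0, -0.025, 0, 0.087, 0, 0, -0.01, 0, 0.087, 0, 0, 0, 0, 0.087, 0, 0, 0, 0, 0.087]

```text
clock: 14.2
tool_pos: [0.5135, 0.1273, 0.1156]
eef_rot: [0.652, 0.758, 0.001, 0.0]
contact_force: [-0.6, 0.3, 0.1]
grip_width: 0.0868
grip_force: 0.0
```

step_arm:
  deltas: [0, 0, -0.02, 0, 0.087, 0, 0, -0.02, 0, 0.087, 0, 0, -0.02, 0, 0.087, 0, 0, -0.01, 0, 0.087, 0, 0, 0, 0, 0.087, 0, 0, 0, 0, 0.05, 0, 0, 0, 0, 0.05, 0, 0, 0, 0, 0.05]

```text
clock: 15.2
tool_pos: [0.5125, 0.1274, 0.045]
eef_rot: [0.652, 0.758, -0.0, -0.0]
contact_force: [-7.5, -1.1, 6.7]
grip_width: 0.0604
grip_force: 4.3
```

step_arm:
  deltas: [0, 0, 0, 0, 0.05, 0, 0, 0, 0, 0.05, 0, 0, 0, 0, 0.05, 0, 0, 0, 0, 0.05, 0, 0, 0, 0, 0.05, 0, 0, 0.01, 0, 0.05, 0, 0, 0.02, 0, 0.05, 0, 0, 0.02, 0, 0.05]

```text
clock: 16.2
tool_pos: [0.513, 0.1272, 0.0957]
eef_rot: [0.652, 0.758, 0.0, 0.0]
contact_force: [0.1, 0.1, -0.6]
grip_width: 0.0588
grip_force: 19.9
```

step_arm:
  deltas: [0, 0, 0.025, 0, 0.05, 0, 0, 0.03, 0, 0.05, 0, 0, 0.03, 0, 0.05, 0, 0, 0.02, 0, 0.05, 0, 0, 0.01, 0, 0.05, 0, 0, 0, 0, 0.05, 0, 0, 0, 0, 0.05, 0, 0, 0, 0, 0.05]

```text
clock: 17.2
tool_pos: [0.5123, 0.1271, 0.2088]
eef_rot: [0.652, 0.758, -0.001, -0.0]
contact_force: [-0.5, -0.9, -0.9]
grip_width: 0.0585
grip_force: 19.9
```

step_arm:
  deltas: [-0.0027, -0.0318, 0, -1.85, 0.05, -0.0027, -0.0318, 0, -1.85, 0.05, -0.0027, -0.0318, 0, -1.85, 0.05, -0.0027, -0.0318, 0, -1.85, 0.05, -0.0027, -0.0318, 0, -1.85, 0.05, -0.0027, -0.0318, 0, -1.85, 0.05, -0.0027, -0.0318, 0, -1.85, 0.05, -0.0027, -0.0318, 0, -1.85, 0.05]

```text
clock: 18.2
tool_pos: [0.4899, -0.1301, 0.2097]
eef_rot: [0.745, 0.667, -0.0, -0.0]
contact_force: [0.1, -0.0, -1.9]
grip_width: 0.0587
grip_force: 19.9
```

step_arm:
  deltas: [-0.0027, -0.0318, 0, -1.85, 0.05, -0.0027, -0.0318, 0, -1.85, 0.05, -0.0027, -0.0318, 0, -1.85, 0.05, -0.0027, -0.0318, 0, -1.85, 0.05, -0.0027, -0.0318, 0, -1.85, 0.05, -0.0027, -0.0318, 0, -1.85, 0.05, -0.0027, -0.0318, 0, -1.85, 0.05, -0.0027, -0.0318, 0, -1.85, 0.05]

```text
clock: 19.2
tool_pos: [0.4675, -0.384, 0.2097]
eef_rot: [0.825, 0.565, -0.0, -0.0]
contact_force: [0.5, -0.1, -1.0]
grip_width: 0.0586
grip_force: 19.9
```

```bash
python3 - <<'E'
from h import *
import cv2
i=ctrl.read_camera("top");cv2.imwrite("pics/t3.png",cv2.resize(i[145:245,330:480],None,fx=5,fy=5,interpolation=cv2.INTER_CUBIC))
E
```

```text
(no output)
```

View pics/t3.png

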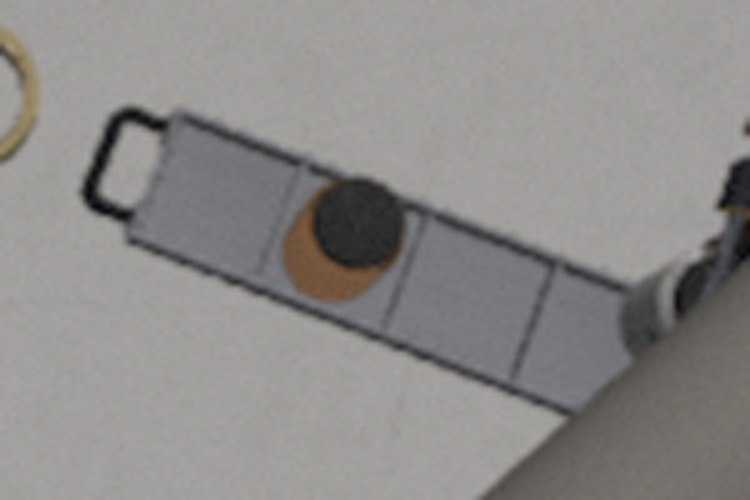

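Bottle stands upright in compartment 2 (about (340,250) in the crop), centred. Lower the large jar in compartment 4.

step_arm:
  deltas: [0.002, 0.002, -0.022, 0, 0.05, 0, 0, -0.022, 0, 0.05, 0, 0, -0.022, 0, 0.05, 0, 0, -0.022, 0, 0.05, 0, 0, -0.022, 0, 0.05, 0, 0, -0.02, 0, 0.05, 0, 0, -0.018, 0, 0.05, 0, 0, -0.008, 0, 0.05]

```text
clock: 20.25
tool_pos: [0.4709, -0.3795, 0.0525]
eef_rot: [0.824, 0.567, -0.0, -0.001]
contact_force: [0.1, 0.8, -1.5]
grip_width: 0.0588
grip_force: 19.9
```

step_arm:
  deltas: [0, 0, -0.003, 0, 0.05, 0, 0, -0.002, 0, 0.05, 0, 0, -0.001, 0, 0.05, 0, 0, -0.001, 0, 0.05, 0, 0, 0, 0, 0.05, 0, 0, -0.001, 0, 0.05, 0, 0, 0, 0, 0.05, 0, 0, 0, 0, 0.05]

```text
clock: 21.25
tool_pos: [0.4716, -0.3795, 0.0457]
eef_rot: [0.824, 0.567, 0.0, 0.0]
contact_force: [-0.4, 0.1, -0.5]
grip_width: 0.0585
grip_force: 19.9
```

step_arm:
  deltas: [0, 0, -0.001, 0, 0.05, 0, 0, 0, 0, 0.05, 0, 0, -0.001, 0, 0.05, 0, 0, 0, 0, 0.05, 0, 0, 0, 0, 0.05, 0, 0, 0, 0, 0.05, 0, 0, 0, 0, 0.05, 0, 0, 0, 0, 0.05]

```text
clock: 22.25
tool_pos: [0.4715, -0.3795, 0.0437]
eef_rot: [0.824, 0.567, 0.0, -0.0]
contact_force: [-0.3, -0.5, -2.3]
grip_width: 0.0586
grip_force: 19.9
```

step_arm:
  deltas: [0, 0, -0.001, 0, 0.05, 0, 0, 0, 0, 0.05, 0, 0, 0, 0, 0.05, 0, 0, 0, 0, 0.05, 0, 0, 0, 0, 0.05, 0, 0, 0, 0, 0.05, 0, 0, 0, 0, 0.05, 0, 0, 0, 0, 0.05]

```text
clock: 23.25
tool_pos: [0.4716, -0.3796, 0.043]
eef_rot: [0.824, 0.567, 0.0, 0.0]
contact_force: [-1.0, 1.2, 6.0]
grip_width: 0.0587
grip_force: 20.0
```

step_arm:
  deltas: [0, 0, 0, 0, 0.065, 0, 0, 0, 0, 0.07, 0, 0, 0, 0, 0.08, 0, 0, 0, 0, 0.085, 0, 0, 0, 0, 0.085, 0, 0, 0, 0, 0.085, 0, 0, 0.02, 0, 0.085, 0, 0, 0.03, 0, 0.085]

```text
clock: 24.25
tool_pos: [0.4712, -0.3794, 0.0937]
eef_rot: [0.824, 0.567, -0.0, -0.0]
contact_force: [0.7, -0.9, 1.0]
grip_width: 0.0849
grip_force: 0.0
```

step_arm:
  deltas: [0, 0, 0.03, 0, 0.085, 0, 0, 0.03, 0, 0.085, 0, 0, 0.03, 0, 0.085, 0, 0, 0.03, 0, 0.085, 0, 0.03, 0, 1.5, 0.085, 0, 0.035, 0, 1.5, 0.085, 0, 0.035, 0, 1.5, 0.085, 0, 0.035, 0, 1.5, 0.085]

```text
clock: 25.25
tool_pos: [0.4714, -0.2438, 0.2139]
eef_rot: [0.793, 0.609, 0.001, 0.0]
contact_force: [-0.4, 0.8, 0.2]
grip_width: 0.085
grip_force: 0.0
```

step_arm:
  deltas: [0, 0.035, 0, 1.5, 0.085, 0, 0.035, 0, 1.5, 0.085, 0.002, 0.035, 0, 1.5, 0.085, 0.002, 0.035, 0, 1.5, 0.085, 0.002, 0.035, 0, 1.5, 0.085, 0.002, 0.035, 0, 1.5, 0.085, 0.002, 0.035, 0, 1.5, 0.085, 0.002, 0.035, 0, 1.5, 0.085]

```text
clock: 26.25
tool_pos: [0.4838, 0.0362, 0.214]
eef_rot: [0.725, 0.689, 0.001, 0.0]
contact_force: [0.8, -0.1, 0.3]
grip_width: 0.085
grip_force: 0.0
```

step_arm:
  deltas: [0.002, 0.029, 0, 2, 0.085, 0.002, 0.029, 0, 2, 0.085, 0.002, 0.029, 0, 2, 0.085, 0.002, 0.029, 0, 2, 0.085, 0.002, 0.029, 0, 2, 0.085, 0.002, 0.029, 0, 2, 0.085, 0, 0, -0.02, 0, 0.085, 0, 0, -0.02, 0, 0.085]

```text
clock: 27.25
tool_pos: [0.4958, 0.2111, 0.1721]
eef_rot: [0.648, 0.761, 0.0, 0.0]
contact_force: [-0.1, -1.1, -0.1]
grip_width: 0.0847
grip_force: 0.0
```

step_arm:
  deltas: [0.001, -0.001, -0.025, 0, 0.085, 0, 0, -0.025, 0, 0.085, 0, 0, -0.025, 0, 0.085, 0, 0, -0.02, 0, 0.085, 0, 0, -0.02, 0, 0.085, 0, 0, -0.014, 0, 0.085, 0, 0, -0.005, 0, 0.085, 0, 0, 0, 0, 0.085]

```text
clock: 28.25
tool_pos: [0.4967, 0.2087, 0.0387]
eef_rot: [0.649, 0.761, -0.0, 0.0]
contact_force: [0.8, 0.8, -0.6]
grip_width: 0.085
grip_force: 0.0
```

step_arm:
  deltas: [0, 0, 0, 0, 0.04, 0, 0, 0, 0, 0.04, 0, 0, 0, 0, 0.04, 0, 0, 0, 0, 0.04, 0, 0, 0, 0, 0.04, 0, 0, 0, 0, 0.04, 0, 0, 0, 0, 0.04, 0, 0, 0, 0, 0.04]

```text
clock: 29.25
tool_pos: [0.4966, 0.2085, 0.0388]
eef_rot: [0.649, 0.761, 0.0, -0.0]
contact_force: [-0.5, -1.2, 4.4]
grip_width: 0.0512
grip_force: 20.0
```

step_arm:
  deltas: [0, 0, 0.01, 0, 0.04, 0, 0, 0.02, 0, 0.04, 0, 0, 0.025, 0, 0.04, 0, 0, 0.03, 0, 0.04, 0, 0, 0.03, 0, 0.04, 0, 0, 0.03, 0, 0.04, 0, 0, 0.02, 0, 0.04, 0, 0, 0.005, 0, 0.04]

```text
clock: 30.25
tool_pos: [0.4971, 0.2087, 0.21]
eef_rot: [0.649, 0.761, 0.001, 0.0]
contact_force: [-0.1, 0.5, -0.9]
grip_width: 0.051
grip_force: 20.0
```

step_arm:
  deltas: [0.0001, -0.0321, 0, -1.88, 0.04, 0.0001, -0.0321, 0, -1.88, 0.04, 0.0001, -0.0321, 0, -1.88, 0.04, 0.0001, -0.0321, 0, -1.88, 0.04, 0.0001, -0.0321, 0, -1.88, 0.04, 0.0001, -0.0321, 0, -1.88, 0.04, 0.0001, -0.0321, 0, -1.88, 0.04, 0.0001, -0.0321, 0, -1.88, 0.04]

```text
clock: 31.25
tool_pos: [0.4965, -0.0512, 0.2084]
eef_rot: [0.744, 0.668, -0.0, -0.0]
contact_force: [-0.0, 0.1, -0.7]
grip_width: 0.0512
grip_force: 20.0
```

step_arm:
  deltas: [0.0001, -0.0321, 0, -1.88, 0.04, 0.0001, -0.0321, 0, -1.88, 0.04, 0.0001, -0.0321, 0, -1.88, 0.04, 0.0001, -0.0321, 0, -1.88, 0.04, 0.0001, -0.0321, 0, -1.88, 0.04, 0.0001, -0.0321, 0, -1.88, 0.04, 0.0001, -0.0321, 0, -1.88, 0.04, 0.0001, -0.0321, 0, -1.88, 0.04]

```text
clock: 32.25
tool_pos: [0.4964, -0.3077, 0.2084]
eef_rot: [0.825, 0.565, -0.0, -0.0]
contact_force: [-0.1, 0.4, -0.4]
grip_width: 0.0513
grip_force: 20.0
```

step_arm:
  deltas: [0.002, 0.001, -0.024, 0, 0.04, 0, 0, -0.025, 0, 0.04, 0, 0, -0.025, 0, 0.04, 0, 0, -0.025, 0, 0.04, 0, 0, -0.025, 0, 0.04, 0, 0, -0.02, 0, 0.04, 0, 0, -0.015, 0, 0.04, 0, 0, -0.006, 0, 0.04]

```text
clock: 33.25
tool_pos: [0.4997, -0.3043, 0.0429]
eef_rot: [0.824, 0.566, -0.0, -0.0]
contact_force: [0.1, -0.3, -1.7]
grip_width: 0.0509
grip_force: 20.0
```

step_arm:
  deltas: [0, 0, -0.002, 0, 0.04, 0, 0, -0.001, 0, 0.04, 0, 0, -0.001, 0, 0.04, 0, 0, -0.001, 0, 0.04, 0, 0, 0, 0, 0.04, 0, 0, 0, 0, 0.04, 0, 0, 0, 0, 0.04, 0, 0, 0, 0, 0.04]

```text
clock: 34.25
tool_pos: [0.5001, -0.3041, 0.0387]
eef_rot: [0.824, 0.566, 0.0, 0.0]
contact_force: [0.1, -0.3, -0.7]
grip_width: 0.051
grip_force: 20.0
```

step_arm:
  deltas: [0, 0, -0.001, 0, 0.04, 0, 0, 0, 0, 0.04, 0, 0, -0.001, 0, 0.04, 0, 0, 0, 0, 0.04, 0, 0, 0, 0, 0.04, 0, 0, 0, 0, 0.04, 0, 0, 0, 0, 0.04, 0, 0, 0, 0, 0.04]

```text
clock: 35.25
tool_pos: [0.5002, -0.3042, 0.0368]
eef_rot: [0.824, 0.566, 0.0, 0.0]
contact_force: [-2.0, 0.3, 5.1]
grip_width: 0.0507
grip_force: 20.0
```

step_arm:
  deltas: [0, 0, 0, 0, 0.055, 0, 0, 0, 0, 0.065, 0, 0, 0, 0, 0.075, 0, 0, 0, 0, 0.08, 0, 0, 0, 0, 0.08, 0, 0, 0, 0, 0.08, 0, 0, 0.02, 0, 0.08, 0, 0, 0.03, 0, 0.08]

```text
clock: 36.25
tool_pos: [0.4997, -0.3041, 0.0877]
eef_rot: [0.824, 0.566, -0.0, -0.0]
contact_force: [-0.5, 0.2, 0.8]
grip_width: 0.08
grip_force: 0.0
```

step_arm:
  deltas: [0, 0, 0.03, 0, 0.08, 0, 0, 0.03, 0, 0.08, 0, 0, 0.03, 0, 0.08, 0, 0, 0.03, 0, 0.08, 0, 0.03375, 0, 1.5, 0.08, 0, 0.03375, 0, 1.5, 0.08, 0, 0.03375, 0, 1.5, 0.08, 0, 0.03375, 0, 1.5, 0.08]

```text
clock: 37.25
tool_pos: [0.5001, -0.1684, 0.208]
eef_rot: [0.793, 0.609, 0.001, 0.0]
contact_force: [0.2, 0.6, -0.3]
grip_width: 0.0801
grip_force: 0.0
```

step_arm:
  deltas: [0, 0.03375, 0, 1.5, 0.08, 0, 0.03375, 0, 1.5, 0.08, 0, 0.03375, 0, 1.5, 0.08, 0, 0.03375, 0, 1.5, 0.08, 0, 0.03375, 0, 1.5, 0.08, 0, 0.03375, 0, 1.5, 0.08, 0, 0.03375, 0, 1.5, 0.08, 0, 0.03375, 0, 1.5, 0.08]

```text
clock: 38.25
tool_pos: [0.5003, 0.1016, 0.208]
eef_rot: [0.726, 0.688, 0.001, 0.0]
contact_force: [0.5, -0.2, 0.3]
grip_width: 0.0803
grip_force: 0.0
```

step_arm:
  deltas: [-0.0035, 0.03375, 0, 1.5, 0.08, -0.0035, 0.03375, 0, 1.5, 0.08, -0.0035, 0.03375, 0, 1.5, 0.08, -0.0035, 0.03375, 0, 1.5, 0.08, -0.0035, 0.03375, 0, 1.5, 0.08, -0.0035, 0.03375, 0, 1.5, 0.08, -0.0035, 0.03375, 0, 1.5, 0.08, -0.0035, 0.03375, 0, 1.5, 0.08]

```text
clock: 39.25
tool_pos: [0.4718, 0.373, 0.2066]
eef_rot: [0.649, 0.761, -0.0, 0.0]
contact_force: [0.2, -1.2, -0.2]
grip_width: 0.0798
grip_force: 0.0
```

```bash
python3 - <<'E'
from h import *
import cv2
i=ctrl.read_camera("top");cv2.imwrite("pics/t4.png",cv2.resize(i[145:245,330:480],None,fx=5,fy=5,interpolation=cv2.INTER_CUBIC))
E
```

```text
(no output)
```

View pics/t4.png

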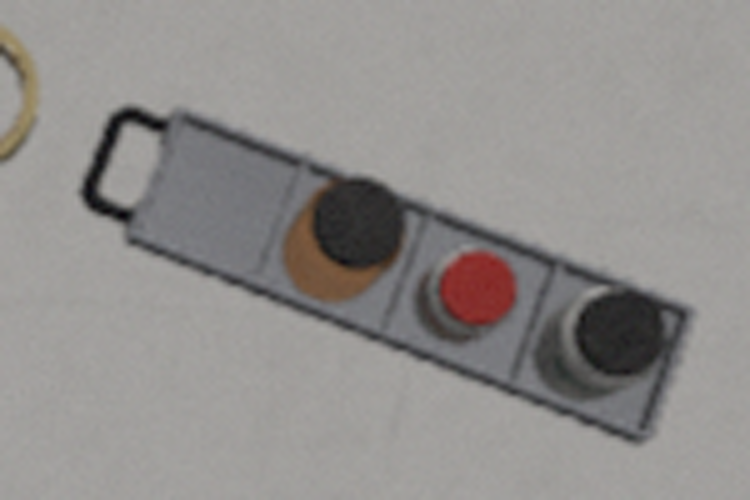

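Bottle, medium jar and large jar stand upright in compartments 2, 3 and 4. Last, the small jar.

step_arm:
  deltas: [0.001, -0.002, -0.025, 0, 0.08, 0, 0, -0.025, 0, 0.08, 0, 0, -0.025, 0, 0.08, 0, 0, -0.025, 0, 0.08, 0, 0, -0.025, 0, 0.08, 0, 0, -0.025, 0, 0.08, 0, 0, -0.015, 0, 0.08, 0, 0, 0, 0, 0.08]

```text
clock: 40.3
tool_pos: [0.4726, 0.3689, 0.0407]
eef_rot: [0.649, 0.76, -0.001, -0.0]
contact_force: [-0.8, 0.3, -0.5]
grip_width: 0.08
grip_force: 0.0
```

step_arm:
  deltas: [0, 0, -0.004, 0, 0.075, 0, 0, -0.003, 0, 0.075, 0, 0, 0, 0, 0.075, 0, 0, 0, 0, 0.035, 0, 0, 0, 0, 0.035, 0, 0, 0, 0, 0.035, 0, 0, 0, 0, 0.035, 0, 0, 0, 0, 0.035]

```text
clock: 41.3
tool_pos: [0.4731, 0.3689, 0.0347]
eef_rot: [0.65, 0.76, -0.0, -0.0]
contact_force: [-0.4, 0.4, 0.6]
grip_width: 0.0427
grip_force: 20.0
```

step_arm:
  deltas: [0, 0, 0, 0, 0.035, 0, 0, 0, 0, 0.035, 0, 0, 0, 0, 0.035, 0, 0, 0, 0, 0.035, 0, 0, 0, 0, 0.035, 0, 0, 0, 0, 0.035, 0, 0, 0, 0, 0.035, 0, 0, 0, 0, 0.035]

```text
clock: 42.3
tool_pos: [0.4731, 0.3689, 0.0347]
eef_rot: [0.65, 0.76, 0.0, -0.0]
contact_force: [-1.2, -0.0, 3.5]
grip_width: 0.0423
grip_force: 20.0
```

step_arm:
  deltas: [0, 0, 0.01, 0, 0.035, 0, 0, 0.02, 0, 0.035, 0, 0, 0.025, 0, 0.035, 0, 0, 0.03, 0, 0.035, 0, 0, 0.03, 0, 0.035, 0, 0, 0.03, 0, 0.035, 0, 0, 0.02, 0, 0.035, 0, 0, 0.005, 0, 0.035]

```text
clock: 43.3
tool_pos: [0.474, 0.3693, 0.2072]
eef_rot: [0.65, 0.76, 0.002, 0.0]
contact_force: [0.5, -0.2, -1.9]
grip_width: 0.0424
grip_force: 20.0
```

step_arm:
  deltas: [0.005, -0.0325, 0, -1.88, 0.035, 0.005, -0.0325, 0, -1.88, 0.035, 0.005, -0.0325, 0, -1.88, 0.035, 0.005, -0.0325, 0, -1.88, 0.035, 0.005, -0.0325, 0, -1.88, 0.035, 0.005, -0.0325, 0, -1.88, 0.035, 0.005, -0.0325, 0, -1.88, 0.035, 0.005, -0.0325, 0, -1.88, 0.035]

```text
clock: 44.3
tool_pos: [0.5133, 0.1066, 0.2047]
eef_rot: [0.744, 0.668, 0.0, 0.0]
contact_force: [0.3, -0.5, -1.0]
grip_width: 0.0429
grip_force: 20.0
```

step_arm:
  deltas: [0.005, -0.0325, 0, -1.88, 0.035, 0.005, -0.0325, 0, -1.88, 0.035, 0.005, -0.0325, 0, -1.88, 0.035, 0.005, -0.0325, 0, -1.88, 0.035, 0.005, -0.0325, 0, -1.88, 0.035, 0.005, -0.0325, 0, -1.88, 0.035, 0.005, -0.0325, 0, -1.88, 0.035, 0.005, -0.0325, 0, -1.88, 0.035]

```text
clock: 45.3
tool_pos: [0.5527, -0.1533, 0.2047]
eef_rot: [0.825, 0.565, 0.0, -0.0]
contact_force: [-0.2, 0.1, -1.7]
grip_width: 0.0427
grip_force: 20.0
```

step_arm:
  deltas: [0.004, 0, -0.024, 0, 0.035, 0, 0, -0.025, 0, 0.035, 0, 0, -0.025, 0, 0.035, 0, 0, -0.025, 0, 0.035, 0, 0, -0.025, 0, 0.035, 0, 0, -0.02, 0, 0.035, 0, 0, -0.015, 0, 0.035, 0, 0, -0.006, 0, 0.035]

```text
clock: 46.3
tool_pos: [0.5569, -0.1513, 0.0389]
eef_rot: [0.825, 0.566, -0.0, -0.0]
contact_force: [-0.3, -0.2, -0.5]
grip_width: 0.0426
grip_force: 20.0
```

step_arm:
  deltas: [0, 0, -0.002, 0, 0.035, 0, 0, -0.001, 0, 0.035, 0, 0, 0, 0, 0.035, 0, 0, -0.001, 0, 0.035, 0, 0, 0, 0, 0.035, 0, 0, 0, 0, 0.035, 0, 0, 0, 0, 0.035, 0, 0, 0, 0, 0.035]

```text
clock: 47.3
tool_pos: [0.5572, -0.1511, 0.0357]
eef_rot: [0.825, 0.566, 0.0, 0.0]
contact_force: [-0.8, 0.1, -1.8]
grip_width: 0.0425
grip_force: 20.0
```

step_arm:
  deltas: [0, 0, -0.001, 0, 0.035, 0, 0, 0, 0, 0.035, 0, 0, -0.001, 0, 0.035, 0, 0, 0, 0, 0.035, 0, 0, 0, 0, 0.035, 0, 0, 0, 0, 0.035, 0, 0, 0, 0, 0.035, 0, 0, 0, 0, 0.035]

```text
clock: 48.3
tool_pos: [0.5572, -0.1511, 0.0337]
eef_rot: [0.825, 0.566, 0.0, -0.0]
contact_force: [0.5, 0.7, -1.2]
grip_width: 0.0422
grip_force: 20.0
```

step_arm:
  deltas: [0, 0, -0.001, 0, 0.035, 0, 0, 0, 0, 0.035, 0, 0, 0, 0, 0.035, 0, 0, 0, 0, 0.035, 0, 0, 0, 0, 0.035, 0, 0, 0, 0, 0.035, 0, 0, 0, 0, 0.035, 0, 0, 0, 0, 0.035]

```text
clock: 49.3
tool_pos: [0.5572, -0.1511, 0.0327]
eef_rot: [0.825, 0.566, 0.0, 0.0]
contact_force: [0.7, 0.2, 0.7]
grip_width: 0.0426
grip_force: 20.0
```

step_arm:
  deltas: [0, 0, -0.0006, 0, 0.035, 0, 0, 0, 0, 0.035, 0, 0, 0, 0, 0.035, 0, 0, 0, 0, 0.035, 0, 0, 0, 0, 0.035, 0, 0, 0, 0, 0.035, 0, 0, 0, 0, 0.035, 0, 0, 0, 0, 0.035]

```text
clock: 50.3
tool_pos: [0.5572, -0.1512, 0.0327]
eef_rot: [0.825, 0.566, 0.0, -0.0]
contact_force: [-1.4, 1.5, 7.1]
grip_width: 0.0423
grip_force: 20.0
```

Contact; release, lift and clear away.

step_arm:
  deltas: [0, 0, 0, 0, 0.05, 0, 0, 0, 0, 0.06, 0, 0, 0, 0, 0.07, 0, 0, 0, 0, 0.07, 0, 0, 0, 0, 0.07, 0, 0, 0, 0, 0.07, 0, 0, 0.02, 0, 0.07, 0, 0, 0.03, 0, 0.07]

```text
clock: 51.3
tool_pos: [0.5567, -0.1512, 0.0831]
eef_rot: [0.825, 0.565, -0.0, -0.0]
contact_force: [0.1, -0.1, -1.1]
grip_width: 0.0702
grip_force: 0.0
```

step_arm:
  deltas: [0, 0, 0.03, 0, 0.07, 0, 0, 0.03, 0, 0.07, 0, 0, 0.03, 0, 0.07, 0, 0, 0.03, 0, 0.07, 0, 0.03, 0, 0, 0.07, 0, 0.035, 0, 0, 0.07, 0, 0.035, 0, 0, 0.07, 0, 0.035, 0, 0, 0.07]

```text
clock: 52.3
tool_pos: [0.5572, -0.0153, 0.2035]
eef_rot: [0.825, 0.565, 0.001, 0.0]
contact_force: [-0.5, 0.1, 0.6]
grip_width: 0.07
grip_force: 0.0
```

step_arm:
  deltas: [0, 0.03, 0, 0, 0.07, 0, 0.03, 0, 0, 0.07, 0, 0.03, 0, 0, 0.07, 0, 0.03, 0, 0, 0.07, 0, 0.02, 0, 0, 0.07, 0, 0.01, 0, 0, 0.07, 0, 0, 0, 0, 0.07, 0, 0, 0, 0, 0.07]

```text
clock: 53.3
tool_pos: [0.5572, 0.1325, 0.2022]
eef_rot: [0.825, 0.565, -0.0, 0.0]
contact_force: [-0.7, -0.1, 0.3]
grip_width: 0.0701
grip_force: 0.0
```

```bash
python3 - <<'E'
from h import *
import cv2
i=ctrl.read_camera("top");cv2.imwrite("pics/t5.png",cv2.resize(i[145:245,330:480],None,fx=5,fy=5,interpolation=cv2.INTER_CUBIC))
E
```

```text
(no output)
```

View pics/t5.png

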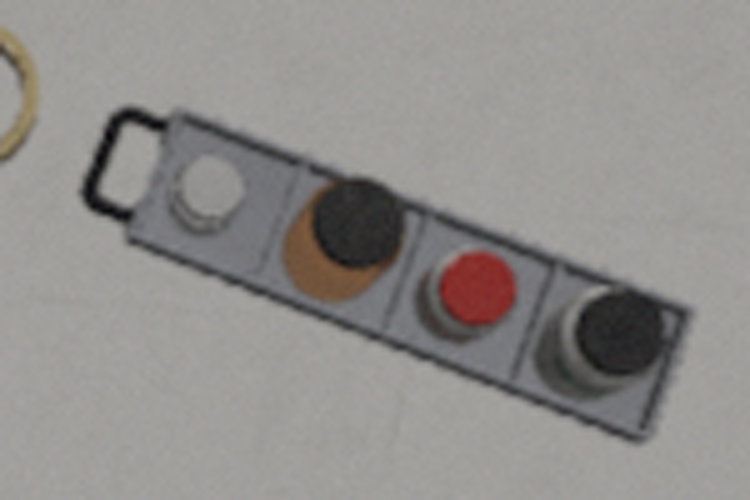

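All four stand upright in order from the handle: small (207,192), bottle (340,245), medium (470,292), large (605,340).

```bash
python3 -c "
from bench import ctrl
print(ctrl.finish_job())"
```

```text
the job is handed in; nothing more can be done
None
```

All four containers now stand upright in the tray, one per compartment, in rack order from the handle (small jar, bottle, medium jar, large jar), and the job was handed in at about 53 s of the 120 s limit.

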